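Seat the arbor in the taper sleeve and wedge it free

ROBOT

A 6-joint arm with a two-finger parallel gripper is mounted at the origin on a cart in front of the work surface, level with it; the furniture and walls round the work are solid. World frame = base frame: x ahead of the robot, y to its left, z up, the work surface at z = 0. Lengths are in mm, angles in rad, forces in N, time in s.
With the tool pointing down it reaches from about 275 to 750 mm from the base axis. Payload 10.2 kg.
Tool frame: the origin (TCP) lies at the very end of the fingers, on their centre line; the grasp point (between the pads) lies 19 mm behind it; x points along the fingers, y is the direction in which the jaws open and shut, and the axes are right-handed (so a half turn about x gives the same grasp; the last joint's range is limited). The gripper opens to 85 mm and grips with 20 to 120 N. Pads are 22 mm wide; open, the fingers measure 114 mm over their backs; the gripper's body (76 mm by 85 mm) begins 54 mm behind the grasp point. The pads swing forward as they close: fully open they stand 13 mm farther back than shut.
Start: joints at [-1.411, 0.313, 1.498, -0, 1.331, -0.223], TCP at [196.085, -487.013, 231.294] pointing down, gripper open.
Joint ranges: [-2.94, 2.94], [-0.97, 2.17], [0.19, 2.56], [-1.23, 4.37], [0.02, 3.11], [-2.88, 2.88]. Speed limits (rad/s): [2.39, 2.39, 3.01, 3.14, 3.14, 3.14].

INTERFACE

Orientations are given as a unit quaternion [w, x, y, z].
In Python, from rig import ctrl, viewer, finish_job gives the robot as it stands.
- The arm moves only by the tool carry_out, never from a script. Its argument "targets" is a list of rows, each an object of numbers: "x", "y", "z": the shift along the world's x, y, z in m; "ax", "ay", "az": the turn, a rotation vector about the world's x, y, z in rad; "hand": the opening, from -1 (shut) to 1 (fully open). A call has 1 to 5 rows; each row is the pose to reach, as a shift and turn from the pose commanded when the call began; what a row does not reach only later rows make up. A row lasts 1/8 s, in which the tool goes at most 62.5 mm and 10.7 degrees, less where a joint would pass 70% of its speed; a pose out of reach is approached as far as the arm can. A call with a gripper value outside its range is refused whole. The fingers move at their own pace and stop on an object; "grip_force" is the grip in N (left out, the last holds). Time passes only in rows, so rows that repeat a pose let the fingers close. It gives the time, the measured TCP pose, the force and the opening at its end, in the units of the state.
- ctrl.sense(): the state, without advancing time (a new reading comes with each control period).
- viewer.capture(name): name is "scene" or "top" or "wrist"; returns the picture (480x640x3 uint8, blue, green, red); there is no depth.
- viewer.camera_info(name): a dict with "fx", "fy", "cx", "cy" (pixels), "k1" (the pictures are not rectified: a ray, as slopes to the right and down, at radius r is drawn at 1 + k1 r^2 times it, then the intrinsics apply), "R" (3x3) and "t" (3): a world point X has camera coordinates R X + t. Camera axes: x right, y down, z forward; pixel columns grow to the right and rows downward; lengths in mm; the calibration is good to about 2 mm. A picture is of the moment at which its call begins: read the wrist's pose just before it. camera_info takes no time and is no camera call; for the wrist camera it gives the pose at the moment of the call.
- finish_job(): hands the job in, once; it reports no verdict.
The state is a dict: "time_s": time; "joints": joint angles; "dq": joint speeds; "tau": joint torques, N m; "eef_pos": TCP position; "ee_rot": TCP orientation; "force": force on the tool from outside, world axes, zero at the start; "wrist_torque": the same for the moment, N m; "grip_width": opening from 0.0 (shut) to 1.0 (fully open).
Only numpy, scipy, OpenCV 4.12 (cv2) and the standard library are available. Lean on these libraries where they do the work, as an engineer would, in place of code of your own. Each camera call takes 0.05 s, during which the arm holds its last target. There are 200 camera calls.

TASK

Check the fit of the arbor with the orange band, which stands too high in the steel taper sleeve because its tang lies across the slot: without lifting it out of the sleeve, twist it and push it down until it is fully home, its collar flat on the sleeve's mouth. Then free it again by driving the wedge with the yellow plate all the way in under it, and leave it standing loose in the sleeve. Leave the arbor with the blue band in its wooden block alone.

Things in the scene. Friction and masses are not known exactly. Their poses are not given: they have to be found in the camera images.
- arbor_orange: The loose arbor to seat: steel, 0.28 to 0.42 kg, upright. Origin: centre of the underside of its tang; z up its axis. Flat tang 20 mm (x) by 7 mm (y), 14 mm tall; tapered round shank to height 59 mm; collar 42 mm across with an orange band, height 59 to 67 mm; dark head above, 40 mm (x) by 24 mm (y), up to 106 mm. Tang, head and the orange line on top lie along x.
- arbor_head (a point): The centre of the orange-banded arbor's head, 86 mm above its origin, axes as the arbor's: grip here across the two flat sides, 24 mm apart in y. The collar begins 19 mm below this point, the head ends 20 mm above it.
- fixture: Taper fixture, bolted down. Origin: on the bench under the sleeve's axis, z up. Dark base plate 150 mm (x) by 100 mm, 12 mm thick; two grey cheeks up to 36 mm height with a 12 mm slot between them along x; on these a steel sleeve, 48 mm outside, with a greased conical bore, mouth at 83 mm height, 33 mm wide. The wedge lies in the slot, its yellow plate on the -x side.
- sleeve_mouth (a point): The centre of the sleeve's mouth, axes as the fixture's. At the start the arbor's tang lies across the slot, 45 to 90 degrees off it either way, and the collar stands 12 mm above the mouth (arbor origin 36 mm above the bench). Turned till its x is within 10 degrees of the fixture's x, either way round, it can be pushed down 12 mm: home, collar on the mouth, origin at 24 mm.
- wedge (a joint): How far the wedge is driven in, m: 0 to 0.004 at the start, 0.040 fully in at its stop. Greased; it slides along the fixture's +x with 3 N of friction and stays where it is left. From about 0.008 on it lifts a seated arbor, by 8 mm when fully in; driving it takes under 15 N.
- wedge_plate (a point): Centre of the outer (-x) face of the wedge's upright yellow plate: 46 mm wide, 8 mm thick, reaching from 12 to 62 mm above the bench. The point is 45 mm above the bench and moves with the wedge: 136 mm from the sleeve's axis at joint 0, 96 mm when fully in. Axes as the fixture's; push it along +x.
- arbor_blue: Bystander: an arbor of the same make with a blue band and a blue line, standing in a plain wooden block of 90 by 90 by 70 mm; its top is 117 mm above the bench. Origin: centre of the underside of its tang.
Mind the look-alikes: they are no part of the job. Leave any green or pink look-alike of the arbor_orange alone.

How it is judged (in metres and radians):
On the way:
1. the orange-banded arbor is twisted and pushed fully home in the sleeve (collar within 2.5 mm of the mouth) (z of arbor_orange in the frame of fixture below 0.0265 m and horizontal distance between arbor_orange and fixture below 0.01 m and angle between arbor_orange's own z axis and vertical below 0.12 rad), for 0.2 s.
At the end, for the whole second after the job is handed in: The wedge is driven in (at least 35 of its 40 mm) and the orange-banded arbor, after having been home, stands raised 4.5 to 14 mm above home, still upright in the sleeve (within 7 degrees and 10 mm of its axis), at rest and released (value of joint wedge above 0.035 m and z of arbor_orange in the frame of fixture between 0.0285 and 0.038 m and horizontal distance between arbor_orange and fixture below 0.01 m and angle between arbor_orange's own z axis and vertical below 0.12 rad and linear speed of arbor_orange below 0.02 m/s and contact force between the fingers and arbor_orange below 0.1 N); the robot touches nothing.
It fails at once if the orange-banded arbor is lifted out of the sleeve (z of arbor_orange in the frame of fixture above 0.07 m).
It fails at once if the blue-banded arbor is disturbed (distance of arbor_blue from where it was at the start of the episode above 0.015 m or angle between arbor_blue's own z axis and vertical above 0.2 rad).
It also fails if it takes over 58 s, if anything falls off the work surface, if the arm or the gripper's body presses on something with over 40 N, if the wrist force passes 120 N, or if a joint passes its speed limit or range.

## Working session

There is one attempt and no reset: what is moved stays moved. The work goes in short steps, Python scripts to look and compute and a tool call to move; the robot and the scene stay as the last step left them, time stands still between calls to the robot, and variables do not carry over. Pictures are saved under pics/ and viewed, about 8 in all and at most 12, crops included, and the job is handed in when it is done.

Besides the shell and the picture viewer there is one more tool, called after "Emit:" as name([rows], argument=value, ...), one row to a line, values as JSON. carry_out: Moves the arm, as the interface text tells. Its arguments: {"type":"object","properties":{"targets":{"type":"array"},"grip_force":{"type":"number"}},"required":["targets"]}

```bash
mkdir -p pics; cat > h.py <<'E'
import numpy as np, cv2
from rig import ctrl, viewer, finish_job
def ray(ci,u,v):
    xd,yd=(u-ci['cx'])/ci['fx'],(v-ci['cy'])/ci['fy']
    K=np.eye(3); p=cv2.undistortPoints(np.array([[[xd,yd]]],float),K,np.array([ci['k1'],0,0,0.]))[0,0]
    R=np.array(ci['R']);t=np.array(ci['t'])
    return -R.T@t, R.T@np.array([p[0],p[1],1])
def onz(ci,u,v,z):
    o,d=ray(ci,u,v); return o+d*(z-o[2])/d[2]
E
python3 - <<'E'
from h import *
s=ctrl.sense(); print(s)
for n in("scene","top"):
    ci=viewer.camera_info(n); im=viewer.capture(n); cv2.imwrite(f'pics/{n}0.png',im); print(n,ci)
E
```

```text
{'time_s': 0.0, 'joints': array([-1.41141133e+00,  3.13412471e-01,  1.49844334e+00,  2.84935490e-05,
        1.33098924e+00, -2.23407443e-01]), 'dq': array([-0.0012135 ,  0.001739  ,  0.000399  , -0.00142976, -0.00129201,
        0.00104214]), 'tau': array([-1.20932593e-03, -4.12266147e+01, -2.59745497e+01, -2.06455156e-04,
        4.16921495e-03, -9.66195614e-06]), 'eef_pos': array([ 196.04405639, -486.74717684,  230.75192274]), 'ee_rot': array([ 0.13406816,  0.69421899,  0.13495265, -0.69417109]), 'force': array([-0.28861811,  0.6785686 ,  0.19922582]), 'wrist_torque': array([-0.07510602, -0.03877195, -0.07093112]), 'grip_width': 1.002109094460109}
scene {'fx': 503.3094115801355, 'fy': 503.3094115801355, 'cx': 316.35985993299767, 'cy': 235.99033124555342, 'k1': -0.12934754133483692, 'R': array([[-0.57659918, -0.81683544,  0.0176985 ],
       [-0.41667839,  0.27535948, -0.86634651],
       [ 0.70278909, -0.50690928, -0.49912973]]), 't': array([336.6342056 , 324.43196343, 728.33428372])}
top {'fx': 564.0594359846311, 'fy': 564.0594359846311, 'cx': 324.4508568014681, 'cy': 234.44637586215148, 'k1': 0.05526937686398347, 'R': array([[ 0.01543115, -0.99952676, -0.02661088],
       [-0.99734426, -0.01349199, -0.07157083],
       [ 0.07117792,  0.02764463, -0.99708048]]), 't': array([  40.34464271,  543.01562856, 1141.64477355])}
```

View pics/top0.png

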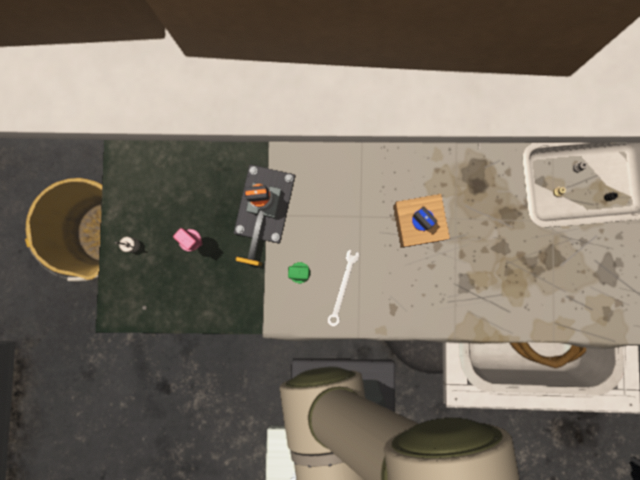

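View pics/scene0.png

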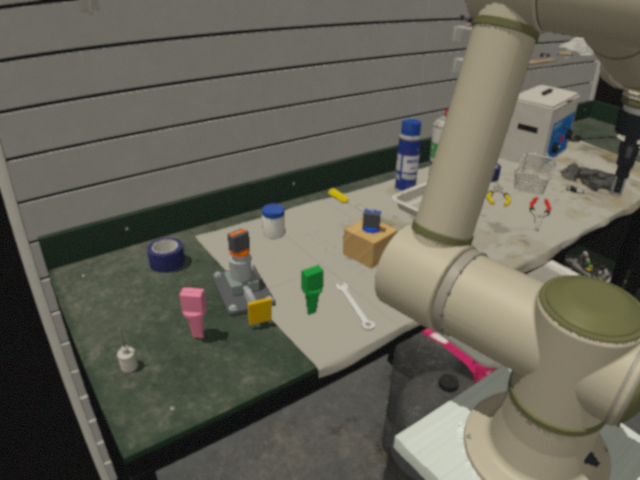

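The top view shows the fixture near (265,205), the orange head at (257,193) and the yellow plate at (247,261). Blue is at (424,219), and the look-alikes are pink (188,240) and green (298,272).

```bash
python3 - <<'E'
from h import *
im=cv2.imread('pics/top0.png'); ci=viewer.camera_info('top')
c=cv2.resize(im[155:285,215:315],None,fx=4,fy=4,interpolation=cv2.INTER_CUBIC)
sc=cv2.imread('pics/scene0.png'); d=cv2.resize(sc[215:345,205:300],None,fx=4,fy=4,interpolation=cv2.INTER_CUBIC)
cv2.imwrite('pics/crop0.png',np.hstack([c,d]))
# yellow and orange blobs
def blobs(im,lo,hi,n):
    m=cv2.inRange(cv2.cvtColor(im,cv2.COLOR_BGR2HSV),lo,hi)
    k,l,st,ce=cv2.connectedComponentsWithStats(m)
    for i in range(1,k):
        if st[i,4]>8: 
            pts=np.argwhere(l==i)[:,::-1].astype(np.float32)
            print(n,st[i],ce[i].round(1),cv2.minAreaRect(pts))
for nm,I in(('top',im),('scene',sc)):
    blobs(I,(18,150,120),(30,255,255),nm+' yel'); blobs(I,(5,150,100),(14,255,255),nm+' or')
E
```

```text
top yel [ 25 238   5   9  24] [ 27.2 242.1] ((27.200002670288086, 242.1000213623047), (7.905693531036377, 2.8460497856140137), 71.56504821777344)
top yel [236 257  23   9 105] [246.7 260.7] ((246.94100952148438, 260.755615234375), (23.0106258392334, 4.647096633911133), 12.994616508483887)
top or [256 184   5   2   9] [258.2 184.6] ((258.0, 184.5), (1.0, 4.0), 90.0)
top or [257 189  10   5  37] [261.6 190.9] ((261.73529052734375, 190.94117736816406), (4.123105525970459, 8.731282234191895), 75.96376037597656)
top or [246 191   8   4  32] [249.5 192.5] ((249.5, 192.5), (3.0, 7.0), 90.0)
top or [252 201  16   6  59] [259.6 203. ] ((259.5, 203.5), (5.0, 15.0), 90.0)
scene yel [328 188  19  14 143] [337.1 194.4] ((337.79998779296875, 194.39999389648438), (20.57182502746582, 8.049844741821289), 26.56505012512207)
scene yel [487 192   7  12  45] [489.6 197.4] ((489.65386962890625, 197.76922607421875), (11.570852279663086, 4.902903079986572), 78.69007110595703)
scene yel [505 194   5  12  40] [507.  199.5] ((507.0, 199.5), (11.0, 4.0), 90.0)
scene yel [248 299  23  25 473] [259.2 310.2] ((259.0, 311.0), (24.0, 22.0), 90.0)
scene or [239 229   6   4  14] [241.6 230.5] ((241.7000274658203, 230.6000213623047), (2.2135939598083496, 5.375871658325195), 71.56504821777344)
scene or [230 232   7   4  19] [233.  233.6] ((233.05001831054688, 233.64999389648438), (2.5298221111297607, 6.640782833099365), 71.56504821777344)
scene or [230 249  19   8  86] [240.1 253. ] ((239.25387573242188, 253.0308074951172), (6.325770854949951, 18.357141494750977), 82.87498474121094)
```

View pics/crop0.png

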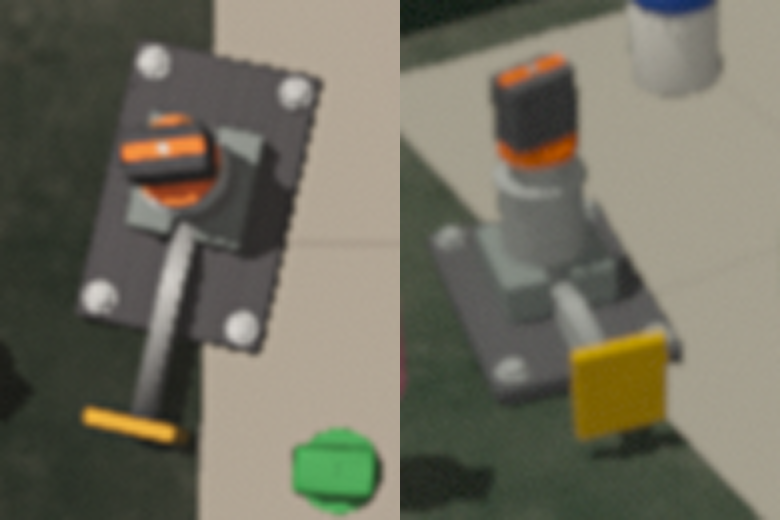

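The crop shows base plate corners at crop px (138,42), (322,78), (262,352) and (78,318). The orange line runs (121,154)–(205,142), and the yellow plate top runs from (83,415) to (188,437).

```bash
python3 - <<'E'
from h import *
ci=viewer.camera_info('top')
f=lambda u,v,z:onz(ci,u/4+215-.4,v/4+155-.4,z)
c=[f(*p,12) for p in((138,42),(322,78),(262,352),(78,318))]
print('base ctr',np.mean(c,0)); 
for a,b in((3,0),(2,1),(1,0),(2,3)): d=c[b]-c[a]; print(np.linalg.norm(d),np.degrees(np.arctan2(d[1],d[0])))
sc=[f(*p,12) for p in((154,62),(295,92),(242,328),(99,297))]
print('screws',np.mean(sc,0))
a,b=f(121,154,142),f(205,142,142); d=b-a; print('head',(a+b)/2,np.linalg.norm(d),np.degrees(np.arctan2(d[1],d[0])))
y=onz(ci,246.9,260.3,62);print('plate',y)
cs=viewer.camera_info('scene'); print('plate scene ctr',)
o,d=ray(cs,259.2,310.2); 
for z in(37,): print(onz(cs,259.2,310.2,z))
# triangulate head top centre
o1,d1=ray(ci,215+163/4-.4,155+148/4-.4); o2,d2=ray(cs,205+(534-400)/4-.4,215+72/4-.4)
A=np.stack([d1,-d2],1); s=np.linalg.lstsq(A,o2-o1,rcond=None)[0]; print('tri head',o1+s[0]*d1,o2+s[1]*d2)
for n,p,z in(('green',(338,470),0),): print(n,f(*p,100))
print('pink',onz(ci,187,239,100),'blue',onz(ci,424,219,117))
E
```

```text
base ctr [605.2433904  174.25476817  12.        ]
148.00236514064594 -10.806921915453383
146.65592319252778 -11.187711678527622
98.51042830094384 79.53397689656705
97.5532197696225 80.33010036607506
screws [606.59773663 175.59712488  12.        ]
head [611.66997808 174.37700556 142.        ] 39.40635122357406 -81.09688387678986
plate [485.8959923  200.08678886  62.        ]
plate scene ctr
[493.03513273 198.38401959  37.        ]
tri head [611.4480855  174.14508614 143.52491705] [611.47864684 174.19340864 143.53678054]
green [463.9268722   93.29770952 100.        ]
pink [524.31311546 310.14267675 100.        ] blue [ 567.06744682 -141.0884446   117.        ]
```

Emit:
carry_out([
  {"x": 0.028, "y": 0.044, "z": 0, "az": 0.09, "hand": 1},
  {"x": 0.055, "y": 0.088, "z": 0, "az": 0.18, "hand": 1},
  {"x": 0.083, "y": 0.132, "z": 0, "az": 0.27, "hand": 1},
  {"x": 0.11, "y": 0.176, "z": 0, "az": 0.36, "hand": 1},
  {"x": 0.138, "y": 0.22, "z": 0, "az": 0.45, "hand": 1},
])

```text
invalid input at $.targets[0]: expected keys x, y, z, ax, ay, az, hand
```

Emit:
carry_out([
  {"x": 0.028, "y": 0.044, "z": 0, "az": 0.09, "hand": 1},
  {"x": 0.055, "y": 0.088, "z": 0, "az": 0.18, "hand": 1},
  {"x": 0.083, "y": 0.132, "z": 0, "az": 0.27, "hand": 1},
  {"x": 0.11, "y": 0.176, "z": 0, "az": 0.36, "hand": 1},
  {"x": 0.138, "y": 0.22, "z": 0, "az": 0.45, "hand": 1},
])

```text
invalid input at $.targets[0]: expected keys x, y, z, ax, ay, az, hand
```

Emit:
carry_out([
  {"x": 0.028, "y": 0.044, "z": 0, "az": 0.09, "hand": 1},
  {"x": 0.055, "y": 0.088, "z": 0, "az": 0.18, "hand": 1},
  {"x": 0.083, "y": 0.132, "z": 0, "az": 0.27, "hand": 1},
  {"x": 0.11, "y": 0.176, "z": 0, "az": 0.36, "hand": 1},
  {"x": 0.138, "y": 0.2215, "z": 0, "az": 0.445, "hand": 1},
])

```text
invalid input at $.targets[0]: expected keys x, y, z, ax, ay, az, hand
```

Emit:
carry_out([
  {"x": 0, "hand": 1},
  {"x": 0, "hand": 1},
])

```text
invalid input at $.targets[0]: expected keys x, y, z, ax, ay, az, hand
```

```bash
python3 - <<'E'
from h import *
s=ctrl.sense(); print(s['time_s'],s['eef_pos'],s['joints'],s['force'])
ci=viewer.camera_info('wrist'); im=viewer.capture('wrist'); cv2.imwrite('pics/w0.png',im); print(ci)
import pickle; pickle.dump(ci,open('w0.pkl','wb'))
E
```

```text
0.1 [ 196.03542006 -486.78527513  230.82666805] [-1.41142347e+00  3.13350636e-01  1.49832885e+00 -5.22088876e-06
  1.33101967e+00 -2.23417073e-01] [ 0.84279029 -0.12585448 -0.11505022]
{'fx': 405.93076726276223, 'fy': 405.93076726276223, 'cx': 319.9623187244169, 'cy': 234.27036911049382, 'k1': -0.05516305009818991, 'R': array([[ 0.37281068, -0.92790407, -0.00249768],
       [-0.89615117, -0.36074865,  0.25840568],
       [-0.24067672, -0.0940981 , -0.96603326]]), 't': array([-524.11462235,  -32.93660972,  379.75790466])}
```

View pics/w0.png

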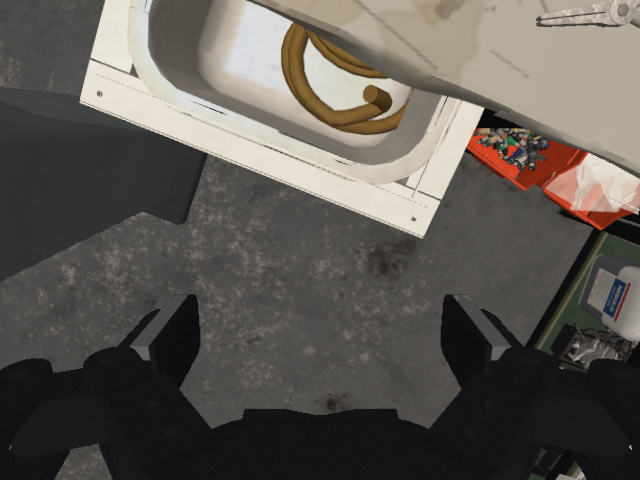

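The arm hasn't moved: the calls were refused because every row needs all seven keys. The wrist view still shows the sink and floor, with fingertips near (165,340) and (475,340).

Emit:
carry_out([
  {"x": 0.028, "y": 0.044, "z": 0, "ax": 0, "ay": 0, "az": 0.09, "hand": 1},
  {"x": 0.055, "y": 0.088, "z": 0, "ax": 0, "ay": 0, "az": 0.18, "hand": 1},
  {"x": 0.083, "y": 0.132, "z": 0, "ax": 0, "ay": 0, "az": 0.27, "hand": 1},
  {"x": 0.11, "y": 0.176, "z": 0, "ax": 0, "ay": 0, "az": 0.36, "hand": 1},
  {"x": 0.138, "y": 0.22, "z": 0, "ax": 0, "ay": 0, "az": 0.45, "hand": 1},
])

```text
time_s: 0.78
eef_pos: [334.6, -265.4, 231.2]
ee_rot: [0.287, 0.646, 0.287, -0.646]
force: [0.2, -0.6, 0.0]
grip_width: 1.0
```

Emit:
carry_out([
  {"x": 0.028, "y": 0.044, "z": 0, "ax": 0, "ay": 0, "az": 0.09, "hand": 1},
  {"x": 0.055, "y": 0.088, "z": 0, "ax": 0, "ay": 0, "az": 0.18, "hand": 1},
  {"x": 0.083, "y": 0.132, "z": 0, "ax": 0, "ay": 0, "az": 0.27, "hand": 1},
  {"x": 0.11, "y": 0.176, "z": 0, "ax": 0, "ay": 0, "az": 0.36, "hand": 1},
  {"x": 0.138, "y": 0.22, "z": 0, "ax": 0, "ay": 0, "az": 0.45, "hand": 1},
])

```text
time_s: 1.4
eef_pos: [472.7, -45.4, 231.3]
ee_rot: [-0.424, -0.566, -0.424, 0.566]
force: [0.3, -1.4, 0.1]
grip_width: 1.003
```

Emit:
carry_out([
  {"x": 0.028, "y": 0.044, "z": 0, "ax": 0, "ay": 0, "az": 0.09, "hand": 1},
  {"x": 0.055, "y": 0.088, "z": 0, "ax": 0, "ay": 0, "az": 0.18, "hand": 1},
  {"x": 0.083, "y": 0.132, "z": 0, "ax": 0, "ay": 0, "az": 0.27, "hand": 1},
  {"x": 0.11, "y": 0.176, "z": 0, "ax": 0, "ay": 0, "az": 0.36, "hand": 1},
  {"x": 0.138, "y": 0.2215, "z": 0, "ax": 0, "ay": 0, "az": 0.445, "hand": 1},
])

```text
time_s: 2.02
eef_pos: [610.7, 176.0, 231.0]
ee_rot: [0.538, 0.458, 0.538, -0.459]
force: [-0.0, 0.7, 0.3]
grip_width: 1.0
```

Emit:
carry_out([
  {"x": 0, "y": 0, "z": 0, "ax": 0, "ay": 0, "az": 0, "hand": 1},
  {"x": 0, "y": 0, "z": 0, "ax": 0, "ay": 0, "az": 0, "hand": 1},
])

```text
time_s: 2.28
eef_pos: [609.8, 174.2, 230.9]
ee_rot: [0.537, 0.459, 0.538, -0.46]
force: [0.1, 0.7, -0.1]
grip_width: 1.001
```

```bash
python3 - <<'E'
from h import *
s=ctrl.sense(); print(s['time_s'],s['eef_pos'],s['ee_rot'],s['joints'],s['force'])
ci=viewer.camera_info('wrist'); im=viewer.capture('wrist'); cv2.imwrite('pics/w1.png',im)
import pickle; pickle.dump(ci,open('w1.pkl','wb'))
E
```

```text
2.275 [609.81044498 174.15445234 230.8647013 ] [ 0.53738924  0.45905395  0.53775034 -0.45968124] [ 9.38585668e-02  5.61758208e-01  1.12975639e+00 -2.52575195e-04
  1.45107047e+00 -6.26754017e-02] [ 0.13076437  0.71391534 -0.08640799]
```

View pics/w1.png

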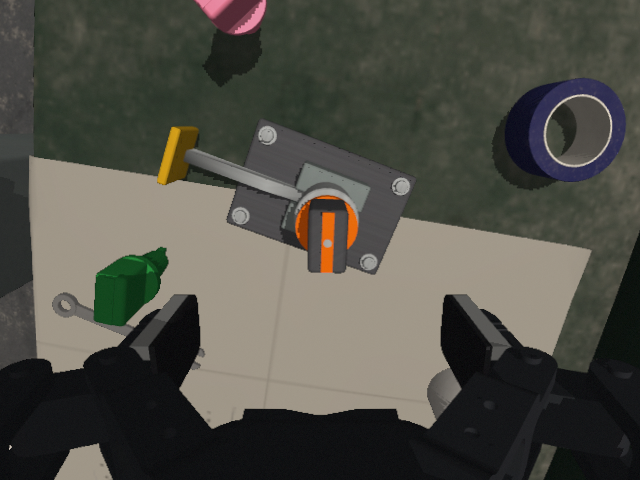

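The wrist view shows the orange arbor with its line from (329,213) to (327,271) and dot at (328,243). The base screws are at (267,134), (401,186), (369,262) and (240,215), and the yellow plate is at (178,155).

```bash
python3 - <<'E'
from h import *
import pickle; ci=pickle.load(open('w1.pkl','rb')); im=cv2.imread('pics/w1.png')
m=cv2.inRange(cv2.cvtColor(im,cv2.COLOR_BGR2HSV),(5,150,100),(16,255,255)); m[:,:319]=0; m[:,338:]=0; m[:205]=0
P=np.argwhere(m[:,:]>0)[:,::-1]; W=np.array([onz(ci,u,v,142) for u,v in P if 215<v<270 ])
vx,vy,x0,y0=cv2.fitLine(W[:,:2].astype(np.float32),cv2.DIST_L2,0,.01,.01).ravel(); print('line ang',np.degrees(np.arctan2(vy,vx)),W.mean(0),len(W))
print('dot',onz(ci,328,243,142), 'ends',onz(ci,329,213,142),onz(ci,327,271,142))
s=np.array([onz(ci,*p,14) for p in((267,134),(401,186),(369,262),(240,215))]); print('screw ctr',s.mean(0)); 
for a,b in((0,1),(3,2),(0,3),(1,2)): d=s[b]-s[a]; print(np.linalg.norm(d),np.degrees(np.arctan2(d[1],d[0])))
# collar: large orange blob ellipse
print('plate top',onz(ci,(172+200)/2-10,155,62))
s=ctrl.sense(); from scipy.spatial.transform import Rotation as Ro
q=s['ee_rot']; y=Ro.from_quat(q[[1,2,3,0]]).as_matrix(); print(y.round(4), np.degrees(np.arctan2(y[1,1],y[0,1])))
E
```

```text
line ang -82.96144 [614.66874872 173.39756318 142.        ] 620
dot [615.22326882 173.05823315 142.        ] ends [612.87929869 191.14484677 142.        ] [617.46039966 155.50278817 142.        ]
screw ctr [609.96687086 174.84733071  14.        ]
126.47116627338141 -11.995835798294992
126.8311474419461 -11.846146802326643
76.51784822631164 -101.62639163538108
76.18967758488229 -101.35440377674492
plate top [494.68327857 201.30259001  62.        ]
[[-4.000e-04  9.879e-01  1.552e-01]
 [-2.000e-04  1.552e-01 -9.879e-01]
 [-1.000e+00 -5.000e-04  1.000e-04]] 8.929845707456058
```

Emit:
carry_out([
  {"x": 0.002, "y": 0, "z": -0.04, "ax": 0, "ay": 0, "az": 0, "hand": 1},
  {"x": 0.002, "y": 0, "z": -0.08, "ax": 0, "ay": 0, "az": 0, "hand": 1},
  {"x": 0.002, "y": 0, "z": -0.11, "ax": 0, "ay": 0, "az": 0, "hand": 1},
  {"x": 0.002, "y": 0, "z": -0.124, "ax": 0, "ay": 0, "az": 0, "hand": 1},
  {"x": 0.002, "y": 0, "z": -0.124, "ax": 0, "ay": 0, "az": 0, "hand": 1},
])

```text
time_s: 2.95
eef_pos: [612.0, 173.9, 107.4]
ee_rot: [0.537, 0.459, 0.538, -0.46]
force: [-0.5, -0.3, 0.6]
grip_width: 1.001
```

Emit:
carry_out([
  {"x": 0, "y": 0, "z": 0, "ax": 0, "ay": 0, "az": 0, "hand": -1},
  {"x": 0, "y": 0, "z": 0, "ax": 0, "ay": 0, "az": 0, "hand": -1},
  {"x": 0, "y": 0, "z": 0, "ax": 0, "ay": 0, "az": 0, "hand": -1},
  {"x": 0, "y": 0, "z": 0, "ax": 0, "ay": 0, "az": 0, "hand": -1},
  {"x": 0, "y": 0, "z": 0, "ax": 0, "ay": 0, "az": 0, "hand": -1},
], grip_force=50)

```text
time_s: 3.58
eef_pos: [612.4, 174.6, 107.8]
ee_rot: [0.538, 0.46, 0.537, -0.459]
force: [-0.2, 0.4, 4.1]
grip_width: 0.272
```

Emit:
carry_out([
  {"x": 0, "y": 0, "z": 0, "ax": 0, "ay": 0, "az": 0, "hand": -1},
  {"x": 0, "y": 0, "z": 0, "ax": 0, "ay": 0, "az": 0, "hand": -1},
  {"x": 0, "y": 0, "z": 0, "ax": 0, "ay": 0, "az": 0, "hand": -1},
])

```text
time_s: 3.95
eef_pos: [612.4, 174.6, 107.8]
ee_rot: [0.538, 0.46, 0.537, -0.459]
force: [0.2, 0.5, 4.9]
grip_width: 0.278
```

Emit:
carry_out([
  {"x": 0, "y": 0, "z": 0, "ax": 0, "ay": 0, "az": 0.12, "hand": -1},
  {"x": 0, "y": 0, "z": 0, "ax": 0, "ay": 0, "az": 0.24, "hand": -1},
  {"x": -0.001, "y": 0, "z": 0, "ax": 0, "ay": 0, "az": 0.36, "hand": -1},
  {"x": -0.001, "y": 0, "z": 0, "ax": 0, "ay": 0, "az": 0.48, "hand": -1},
  {"x": -0.001, "y": 0, "z": 0, "ax": 0, "ay": 0, "az": 0.6, "hand": -1},
])

```text
time_s: 4.58
eef_pos: [611.3, 174.4, 107.6]
ee_rot: [0.65, 0.279, 0.65, -0.279]
force: [-0.2, 0.2, 4.3]
grip_width: 0.273
```

Emit:
carry_out([
  {"x": 0, "y": 0, "z": 0, "ax": 0, "ay": 0, "az": 0.13, "hand": -1},
  {"x": 0, "y": 0, "z": 0, "ax": 0, "ay": 0, "az": 0.26, "hand": -1},
  {"x": 0, "y": 0, "z": 0, "ax": 0, "ay": 0, "az": 0.39, "hand": -1},
  {"x": 0, "y": 0, "z": 0, "ax": 0, "ay": 0, "az": 0.51, "hand": -1},
  {"x": 0, "y": 0, "z": 0, "ax": 0, "ay": 0, "az": 0.618, "hand": -1},
])

```text
time_s: 5.2
eef_pos: [611.0, 174.0, 106.3]
ee_rot: [0.704, 0.068, 0.704, -0.068]
force: [1.7, -1.9, -3.6]
grip_width: 0.273
```

Emit:
carry_out([
  {"x": 0, "y": 0, "z": 0, "ax": 0, "ay": 0, "az": 0, "hand": -1},
  {"x": 0, "y": 0, "z": 0, "ax": 0, "ay": 0, "az": 0, "hand": -1},
])

```text
time_s: 5.45
eef_pos: [611.0, 174.1, 106.7]
ee_rot: [0.703, 0.07, 0.704, -0.07]
force: [1.9, -3.2, -4.5]
grip_width: 0.269
```

```bash
python3 - <<'E'
from h import *
from scipy.spatial.transform import Rotation as Ro
s=ctrl.sense(); q=s['ee_rot']; y=Ro.from_quat(q[[1,2,3,0]]).as_matrix(); print(y[:,0],np.degrees(np.arctan2(y[1,1],y[0,1])), s['force'],s['wrist_torque'],s['eef_pos'],s['grip_width'])
a=viewer.capture('top');b=viewer.capture('wrist');cv2.imwrite('pics/w2.png',b);cv2.imwrite('pics/t2.png',a)
c=cv2.resize(b[120:360,180:480],(600,480)); cv2.imwrite('pics/c2.png',c)
E
```

```text
[-8.00782788e-04 -6.79447517e-04 -9.99999449e-01] 78.6576632296033 [ 1.89863164 -3.18675682 -4.4556146 ] [-0.59527938 -0.60236605 -0.00591545] [610.95957699 174.10907184 106.67027166] 0.2686289004532295
```

View pics/w2.png

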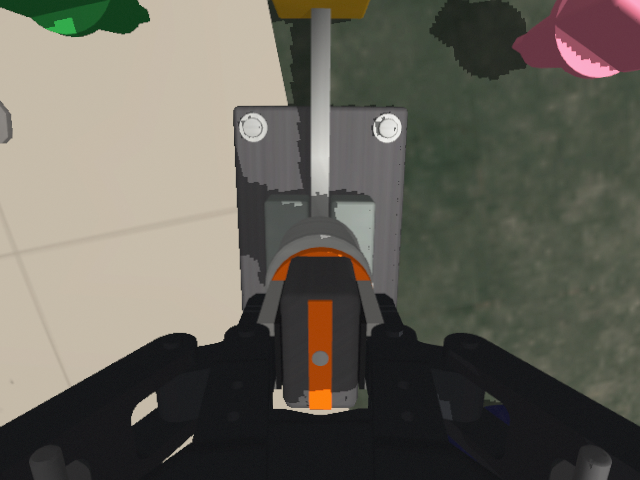

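The wrist view shows the head line (320,300–410) parallel to the slot and wedge stem (x=320), so the tang is aligned. Next I push down.

Emit:
carry_out([
  {"x": 0, "y": 0, "z": -0.003, "ax": 0, "ay": 0, "az": 0, "hand": -1},
  {"x": 0, "y": 0, "z": -0.006, "ax": 0, "ay": 0, "az": 0, "hand": -1},
  {"x": 0, "y": 0, "z": -0.009, "ax": 0, "ay": 0, "az": 0, "hand": -1},
  {"x": 0, "y": 0, "z": -0.01, "ax": 0, "ay": 0, "az": 0, "hand": -1},
  {"x": 0, "y": 0, "z": -0.01, "ax": 0, "ay": 0, "az": 0, "hand": -1},
])

```text
time_s: 6.18
eef_pos: [611.5, 173.7, 97.4]
ee_rot: [0.704, 0.069, 0.703, -0.07]
force: [3.5, -5.6, -2.2]
grip_width: 0.274
```

Emit:
carry_out([
  {"x": 0, "y": 0, "z": -0.002, "ax": 0, "ay": 0, "az": 0, "hand": -1},
  {"x": 0, "y": 0, "z": -0.003, "ax": 0, "ay": 0, "az": 0, "hand": -1},
  {"x": 0, "y": 0, "z": -0.004, "ax": 0, "ay": 0, "az": 0, "hand": -1},
  {"x": 0, "y": 0, "z": -0.005, "ax": 0, "ay": 0, "az": 0, "hand": -1},
  {"x": 0, "y": 0, "z": -0.005, "ax": 0, "ay": 0, "az": 0, "hand": -1},
])

```text
time_s: 6.8
eef_pos: [612.0, 173.8, 95.8]
ee_rot: [0.705, 0.069, 0.702, -0.07]
force: [-4.7, -7.3, 20.4]
grip_width: 0.276
```

Emit:
carry_out([
  {"x": 0, "y": 0, "z": -0.002, "ax": 0, "ay": 0, "az": 0, "hand": -1},
  {"x": 0, "y": 0, "z": -0.004, "ax": 0, "ay": 0, "az": 0, "hand": -1},
  {"x": 0, "y": 0, "z": -0.004, "ax": 0, "ay": 0, "az": 0, "hand": -1},
  {"x": 0, "y": 0, "z": -0.004, "ax": 0, "ay": 0, "az": 0, "hand": -1},
])

```text
time_s: 7.3
eef_pos: [612.8, 174.0, 95.6]
ee_rot: [0.706, 0.069, 0.701, -0.069]
force: [-13.4, -8.1, 43.5]
grip_width: 0.274
```

```bash
python3 - <<'E'
from h import *
s=ctrl.sense(); print(s['force'],s['eef_pos'],s['grip_width'])
b=viewer.capture('wrist');a=viewer.capture('scene')
c=cv2.resize(a[215:345,190:300],None,fx=4,fy=4,interpolation=cv2.INTER_CUBIC)
cv2.imwrite('pics/c3.png',np.hstack([c,cv2.resize(b[180:420,220:420],(360,520))]))
E
```

```text
[-13.38023426  -8.11885526  43.53383776] [612.76704541 174.00238583  95.55718827] 0.274310932999654
```

View pics/c3.png

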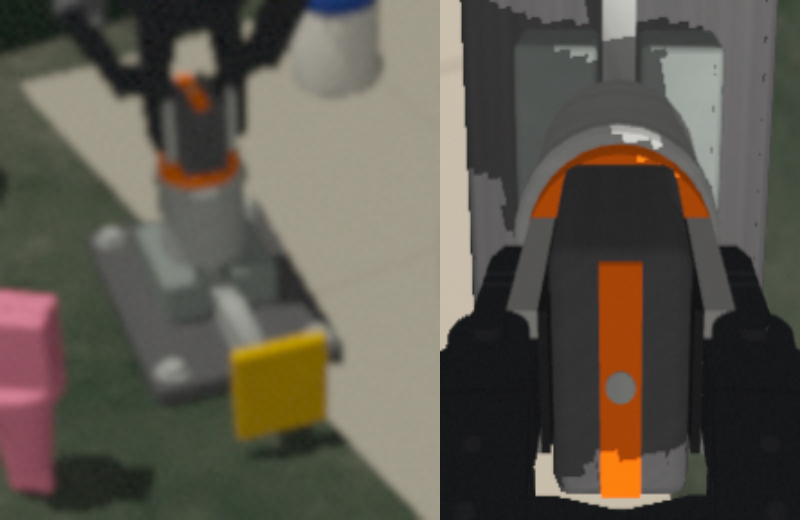

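The collar now sits flat on the sleeve with no gap (scene crop, collar at (200,170)). Travel was 12.2 mm and it stopped stiffly. I'll relax, open and rise.

Emit:
carry_out([
  {"x": 0, "y": 0, "z": 0.003, "ax": 0, "ay": 0, "az": 0, "hand": -1},
  {"x": 0, "y": 0, "z": 0.006, "ax": 0, "ay": 0, "az": 0, "hand": -1},
  {"x": 0, "y": 0, "z": 0.006, "ax": 0, "ay": 0, "az": 0, "hand": 1},
  {"x": 0, "y": 0, "z": 0.007, "ax": 0, "ay": 0, "az": 0, "hand": 1},
  {"x": 0, "y": 0, "z": 0.008, "ax": 0, "ay": 0, "az": 0, "hand": 1},
])

```text
time_s: 8.02
eef_pos: [610.8, 174.8, 96.1]
ee_rot: [0.703, 0.069, 0.704, -0.069]
force: [-0.0, 0.3, 0.5]
grip_width: 0.896
```

Emit:
carry_out([
  {"x": 0, "y": 0, "z": 0, "ax": 0, "ay": 0, "az": 0, "hand": 1},
  {"x": 0, "y": 0, "z": 0, "ax": 0, "ay": 0, "az": 0, "hand": 1},
  {"x": 0, "y": 0, "z": 0.03, "ax": 0, "ay": 0, "az": 0, "hand": 1},
  {"x": 0, "y": 0, "z": 0.07, "ax": 0, "ay": 0, "az": 0, "hand": 1},
  {"x": 0, "y": 0, "z": 0.11, "ax": 0, "ay": 0, "az": 0, "hand": 1},
])

```text
time_s: 8.65
eef_pos: [610.9, 174.5, 207.5]
ee_rot: [0.704, 0.069, 0.704, -0.069]
force: [0.3, -0.4, -0.2]
grip_width: 0.995
```

Emit:
carry_out([
  {"x": -0.043, "y": 0.009, "z": 0, "ax": 0, "ay": 0, "az": 0, "hand": -1},
  {"x": -0.086, "y": 0.018, "z": 0, "ax": 0, "ay": 0, "az": 0, "hand": -1},
  {"x": -0.129, "y": 0.026, "z": 0, "ax": 0, "ay": 0, "az": 0, "hand": -1},
  {"x": -0.17, "y": 0.0343, "z": 0, "ax": 0, "ay": 0, "az": 0, "hand": -1},
  {"x": -0.17, "y": 0.0343, "z": 0, "ax": 0, "ay": 0, "az": 0, "hand": -1},
])

```text
time_s: 9.28
eef_pos: [439.2, 209.4, 206.7]
ee_rot: [0.704, 0.069, 0.704, -0.068]
force: [0.5, -0.2, 0.5]
grip_width: 0.001
```

```bash
python3 - <<'E'
from h import *
s=ctrl.sense(); print(s['force'],s['eef_pos'],s['grip_width'])
a=viewer.capture('top');cv2.imwrite('pics/t4.png',a);b=viewer.capture('wrist');sc=viewer.capture('scene')
c=cv2.resize(sc[205:345,190:300],None,fx=3.43,fy=3.43,interpolation=cv2.INTER_CUBIC)
cv2.imwrite('pics/c4.png',np.hstack([cv2.resize(b,(420,480)),c]))
E
```

```text
[ 0.4670335  -0.21212957  0.46991686] [439.18153119 209.39879966 206.73787011] 0.0013322951820236724
```

View pics/c4.png

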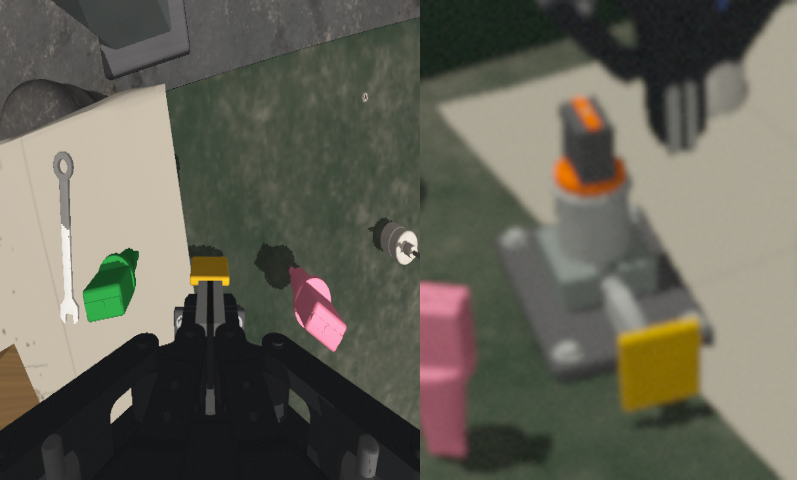

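The arbor is home with its collar on the mouth. The shut fingers are centred on the yellow plate (both near column 210), so I descend and push.

Emit:
carry_out([
  {"x": 0, "y": 0, "z": -0.05, "ax": 0, "ay": 0, "az": 0, "hand": -1},
  {"x": 0, "y": 0, "z": -0.1, "ax": 0, "ay": 0, "az": 0, "hand": -1},
  {"x": 0, "y": 0, "z": -0.145, "ax": 0, "ay": 0, "az": 0, "hand": -1},
  {"x": 0, "y": 0, "z": -0.17, "ax": 0, "ay": 0, "az": 0, "hand": -1},
  {"x": 0, "y": 0, "z": -0.17, "ax": 0, "ay": 0, "az": 0, "hand": -1},
])

```text
time_s: 10.05
eef_pos: [440.9, 208.3, 34.7]
ee_rot: [0.702, 0.069, 0.705, -0.07]
force: [0.5, -0.0, 1.2]
grip_width: 0.003
```

Emit:
carry_out([
  {"x": 0.006, "y": -0.0012, "z": 0, "ax": 0, "ay": 0, "az": 0, "hand": -1},
  {"x": 0.012, "y": -0.0024, "z": 0, "ax": 0, "ay": 0, "az": 0, "hand": -1},
  {"x": 0.018, "y": -0.0036, "z": 0, "ax": 0, "ay": 0, "az": 0, "hand": -1},
  {"x": 0.024, "y": -0.0048, "z": 0, "ax": 0, "ay": 0, "az": 0, "hand": -1},
  {"x": 0.03, "y": -0.006, "z": 0, "ax": 0, "ay": 0, "az": 0, "hand": -1},
])

```text
time_s: 10.68
eef_pos: [471.6, 202.7, 36.4]
ee_rot: [0.704, 0.069, 0.704, -0.069]
force: [0.3, -0.1, -0.2]
grip_width: -0.001
```

Emit:
carry_out([
  {"x": 0.006, "y": -0.0012, "z": 0, "ax": 0, "ay": 0, "az": 0, "hand": -1},
  {"x": 0.012, "y": -0.0024, "z": 0, "ax": 0, "ay": 0, "az": 0, "hand": -1},
  {"x": 0.016, "y": -0.0032, "z": 0, "ax": 0, "ay": 0, "az": 0, "hand": -1},
  {"x": 0.02, "y": -0.004, "z": 0, "ax": 0, "ay": 0, "az": 0, "hand": -1},
])

```text
time_s: 11.18
eef_pos: [490.5, 198.7, 36.0]
ee_rot: [0.703, 0.069, 0.704, -0.069]
force: [-5.9, 0.3, 1.5]
grip_width: 0.003
```

Emit:
carry_out([
  {"x": 0.003, "y": -0.0006, "z": 0, "ax": 0, "ay": 0, "az": 0, "hand": -1},
  {"x": 0.006, "y": -0.0012, "z": 0, "ax": 0, "ay": 0, "az": 0, "hand": -1},
  {"x": 0.009, "y": -0.0018, "z": 0, "ax": 0, "ay": 0, "az": 0, "hand": -1},
  {"x": 0.012, "y": -0.0024, "z": 0, "ax": 0, "ay": 0, "az": 0, "hand": -1},
])

```text
time_s: 11.68
eef_pos: [502.5, 196.3, 36.0]
ee_rot: [0.703, 0.069, 0.704, -0.069]
force: [-5.3, 0.3, 1.7]
grip_width: -0.0
```

Emit:
carry_out([
  {"x": 0.003, "y": -0.0006, "z": 0, "ax": 0, "ay": 0, "az": 0, "hand": -1},
  {"x": 0.005, "y": -0.001, "z": 0, "ax": 0, "ay": 0, "az": 0, "hand": -1},
  {"x": 0.005, "y": -0.001, "z": 0, "ax": 0, "ay": 0, "az": 0, "hand": -1},
])

```text
time_s: 12.05
eef_pos: [507.8, 195.3, 36.0]
ee_rot: [0.703, 0.069, 0.704, -0.069]
force: [-3.3, -1.1, 0.2]
grip_width: 0.001
```

Not at the stop yet; carrying on in small steps.

Emit:
carry_out([
  {"x": 0.002, "y": -0.0004, "z": 0, "ax": 0, "ay": 0, "az": 0, "hand": -1},
  {"x": 0.004, "y": -0.0008, "z": 0, "ax": 0, "ay": 0, "az": 0, "hand": -1},
  {"x": 0.004, "y": -0.0008, "z": 0, "ax": 0, "ay": 0, "az": 0, "hand": -1},
])

```text
time_s: 12.42
eef_pos: [509.5, 194.9, 35.6]
ee_rot: [0.701, 0.069, 0.706, -0.069]
force: [-14.6, 1.6, 4.5]
grip_width: 0.001
```

Emit:
carry_out([
  {"x": 0.002, "y": -0.0004, "z": 0, "ax": 0, "ay": 0, "az": 0, "hand": -1},
  {"x": 0.003, "y": -0.0006, "z": 0, "ax": 0, "ay": 0, "az": 0, "hand": -1},
  {"x": 0.003, "y": -0.0006, "z": 0, "ax": 0, "ay": 0, "az": 0, "hand": -1},
])

```text
time_s: 12.8
eef_pos: [509.4, 194.9, 34.8]
ee_rot: [0.699, 0.068, 0.709, -0.069]
force: [-26.5, 4.6, 8.5]
grip_width: -0.0
```

The wedge is at its stop: no further motion while the force rises to 27 N. I'll retreat and look.

Emit:
carry_out([
  {"x": -0.008, "y": 0.0016, "z": 0, "ax": 0, "ay": 0, "az": 0, "hand": -1},
  {"x": -0.03, "y": 0.006, "z": 0, "ax": 0, "ay": 0, "az": 0, "hand": -1},
  {"x": -0.05, "y": 0.01, "z": 0.03, "ax": 0, "ay": 0, "az": 0, "hand": -1},
  {"x": -0.06, "y": 0.012, "z": 0.08, "ax": 0, "ay": 0, "az": 0, "hand": -1},
  {"x": -0.06, "y": 0.012, "z": 0.14, "ax": 0, "ay": 0, "az": 0, "hand": -1},
])

```text
time_s: 13.42
eef_pos: [454.8, 206.0, 177.8]
ee_rot: [0.704, 0.069, 0.703, -0.069]
force: [0.7, 0.1, 0.5]
grip_width: 0.002
```

Emit:
carry_out([
  {"x": 0, "y": 0, "z": 0.04, "ax": 0, "ay": 0, "az": 0, "hand": -1},
  {"x": 0, "y": 0, "z": 0.04, "ax": 0, "ay": 0, "az": 0, "hand": -1},
  {"x": 0, "y": 0, "z": 0.04, "ax": 0, "ay": 0, "az": 0, "hand": -1},
])

```text
time_s: 13.8
eef_pos: [455.1, 205.8, 215.6]
ee_rot: [0.704, 0.069, 0.704, -0.069]
force: [-0.0, 0.6, -0.4]
grip_width: -0.0
```

```bash
python3 - <<'E'
from h import *
s=ctrl.sense(); print(s['time_s'],s['force'],s['eef_pos'])
a=viewer.capture('top');cv2.imwrite('pics/t5.png',a);sc=viewer.capture('scene')
f=lambda i,y,x:cv2.resize(i[y:y+140,x:x+110],None,fx=3.6,fy=3.6,interpolation=cv2.INTER_CUBIC)
cv2.imwrite('pics/c5.png',np.hstack([f(a,155,210),f(sc,205,190)]))
ci=viewer.camera_info('top');cs=viewer.camera_info('scene')
m=cv2.inRange(cv2.cvtColor(a,cv2.COLOR_BGR2HSV),(18,150,120),(30,255,255));m[:200]=0;m[:,:200]=0;m[:,300:]=0
P=np.argwhere(m)[:,::-1]; print(P.mean(0),len(P), onz(ci,*P.mean(0),62))
E
```

```text
13.8 [-0.0216985   0.55504791 -0.37863038] [455.0751377  205.84923815 215.55910621]
[250.8627451  242.50980392] 102 [521.32934391 193.10520832  62.        ]
```

View pics/c5.png

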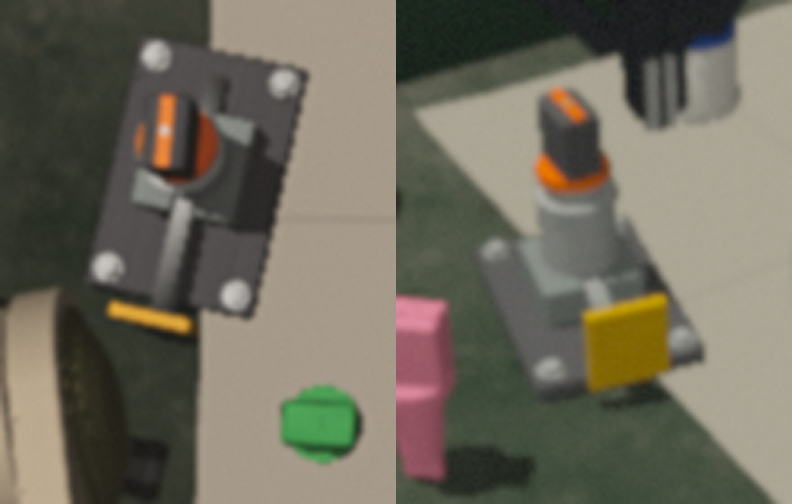

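The top crop shows the plate at (150,317), moved 36 mm. The scene crop shows the collar lifted off the mouth, and the head dot at top-crop (165,131). I'll check height and tilt numerically.

```bash
python3 - <<'E'
from h import *
ci=viewer.camera_info('top');cs=viewer.camera_info('scene')
t5=cv2.imread('pics/t5.png');t4=cv2.imread('pics/t4.png')
def tri(p,q):
    o1,d1=ray(ci,*p);o2,d2=ray(cs,*q); s=np.linalg.lstsq(np.stack([d1,-d2],1),o2-o1,rcond=None)[0]
    a,b=o1+s[0]*d1,o2+s[1]*d2; return (a+b)/2,np.linalg.norm(a-b)
c5=cv2.imread('pics/c5.png');c4=cv2.imread('pics/c4.png')
def line(im,x0,x1,y0,y1):
    m=cv2.inRange(cv2.cvtColor(im,cv2.COLOR_BGR2HSV),(5,150,100),(18,255,255))
    M=np.zeros_like(m);M[y0:y1,x0:x1]=m[y0:y1,x0:x1]; p=np.argwhere(M)[:,::-1]; r=cv2.boundingRect(p.astype(np.int32)); return (r[0]+r[2]/2,r[1]+r[3]/2),r
a5,r1=line(c5,152,180,90,172); b5,r2=line(c5,546,592,84,126); print(r1,r2)
T=lambda p:(210+p[0]/3.6-.4,155+p[1]/3.6-.4); S=lambda p:(190+(p[0]-396)/3.6-.4,205+p[1]/3.6-.4)
print('now',tri(T(a5),S(b5)))
b4,r3=line(c4,566,606,94,134);print(r3); k=480/140.
t=t4[155:295,210:320]; t=cv2.resize(t,None,fx=3.6,fy=3.6,interpolation=cv2.INTER_CUBIC); a4,r4=line(t,148,182,90,172);print(r4)
print('home',tri(T(a4),(190+(b4[0]-420)/3.43-.4,205+b4[1]/3.43-.4)))
cc=[T(p) for p in((139,38),(308,73),(253,318),(90,283))]; print('base',np.mean([onz(ci,*p,12) for p in cc],0))
print('plate home t4 / t5'); 
E
```

```text
(154, 95, 21, 74) (552, 91, 33, 31)
now (array([612.72535388, 174.97932796, 139.5375712 ]), np.float64(0.24937135132165708))
(574, 99, 26, 32)
(153, 102, 28, 70)
home (array([611.26780439, 174.76025486, 131.10446618]), np.float64(0.08155267880895553))
base [605.09061153 174.54785491  12.        ]
plate home t4 / t5
```

The arbor top rose from 131.1 to 139.5 mm (8.4 mm) with about 1.5 mm of lateral shift. Handing in.

```bash
python3 -c "
from rig import finish_job; print(finish_job())"
```

```text
the job is handed in; nothing more can be done
None
```

I twisted the orange arbor about 70° into line with the slot and pushed it home. I then let go, drove the wedge to its stop with the shut fingers, backed clear and handed in at about 14 s of the 58 s allowed. The hand-in reports no verdict.

**Last checks:**
- **Home:** the arbor travelled 12.2 mm and stopped stiffly at about 43 N. The picture showed its collar flat on the sleeve's mouth.
- **Wedge:** the plate moved 36 mm in the pictures. With the 0–4 mm it started at, that makes 36–40 mm driven in. It then stood still while the push rose to 27 N.
- **Arbor at the end:** by triangulation its top rose 8.4 mm above home and shifted about 1.5 mm sideways. It stood upright, and the arm was touching nothing.
- **Disagreements:** top and wrist camera positions differed by 2–4 mm in x. Triangulated heights read 1–1.5 mm above nominal. Neither affects the result.
- **Refused calls:** my first four move calls were refused for missing keys, with no motion.
- **Not checked:** I did not measure the blue arbor at the end, but the hand never came near it.

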